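# Clamp a gel cassette in the casting stand

### The arm

A 6-joint arm with a two-finger parallel gripper is mounted at the origin on a cart in front of the work surface, level with it; the furniture and walls round the work are solid. World frame = base frame: x ahead of the robot, y to its left, z up, the work surface at z = 0. Lengths are in m, angles in degrees, forces in N, time in s.
With the tool pointing down it reaches from about 0.4 to 0.825 m from the base axis. Payload 7 kg.
Tool frame: the origin (TCP) lies midway between the tips of the shut fingers; the grasp point (between the pads) lies 19 mm behind it; z points along the fingers, y is the line along which they close (so a half turn about z gives the same grasp; the last joint's range is limited). The gripper opens to 88 mm and grips with 3 to 60 N. Pads are 19 mm wide; open, the fingers measure 130 mm over their backs; the gripper's body (78 mm by 193 mm) begins 47 mm behind the grasp point.
Start: joints at [-48.925, 20.546, 0.682, 0, -70.136, -16.507], TCP at [0.281, -0.614, 0.227] pointing down, gripper open.
Joint ranges: [-176.03, 176.03], [-82.01, 121.73], [-58.28, 71.71], [-173.87, 95.51], [-174.79, -0.11], [-173.66, 173.66]. Speed limits (degrees/s): [136.94, 136.94, 172.46, 180, 180, 180].

### API

Orientations are given as [roll, pitch, yaw] about the fixed x, y, z axes, in that order (R = Rz(yaw) Ry(pitch) Rx(roll)).
In Python, from plant import r gives the robot as it stands.
- The arm moves only by the tool drive_tool, never from a script. Its argument "commands" is a list of rows, each an object of numbers: "hand": the closure, from 0 (fully open) to 1 (shut); "tx", "ty", "tz": the shift along the world's x, y, z scaled (see below); "turn": the turn about the world's z scaled (see below). A call has 1 to 10 rows; each row is the pose to reach, as a shift and turn from the pose commanded when the call began; what a row does not reach only later rows make up. The controller multiplies each number of a shift by 0.6 m and each number of a turn by 90 degrees. A row lasts 1/10 s, in which the tool goes at most 50 mm and 8.59 degrees, less where a joint would pass 70% of its speed; a pose out of reach is approached as far as the arm can. A call with a number of a shift or a turn outside -1 to 1 is refused whole. A call with a gripper value outside its range is refused whole. The fingers move at their own pace and stop on an object; "grip_force" is the grip in N (left out, the last holds). Time passes only in rows, so rows that repeat a pose let the fingers close. It gives the time, the measured TCP pose, the force, the opening and the grip force at its end, in the units of the state.
- r.get_state(): the state, without advancing time (a new reading comes with each control period).
- r.capture(name): name is "side" or "top" or "wrist"; returns a dict with "frame" (480x640x3 uint8, red, green, blue), "fx", "fy", "cx", "cy" (pixels), "D" ([k1, k2, p1, p2, k3] as OpenCV has them; the pictures are not rectified), "world_from_camera" (4x4, takes a point from camera to world coordinates); the wrist camera has in their place "T_tool_cam" (4x4, takes a point from camera to tool coordinates, whose origin is the TCP and whose axes are the flange's). Camera axes: x right, y down, z forward; pixel columns grow to the right and rows downward; lengths in m; the calibration is good to about 2 mm. A picture is of the moment at which its call begins: read the wrist's pose just before it. There is no depth.
- r.close_job(): hands the job in; it is judged then, once.
Trained networks look in the newest picture that a camera, given by its name, has taken for a name from the list of things; names that differ only in an ending like _2 or _b are one class to them, and where a whole thing is asked for, a point or a joint stands for the part that bears it (a point fixed in the world has none). Each returns a list of dicts, best first, with "score" (0 to 1); they miss things now and then, are a little off and sometimes report something else, mostly with a low value. They report only what shows in the picture. A call takes as long as a camera call. They do not tell look-alikes from the thing itself.
- r.trace(label, camera): "pixels" (480x640 bool, what is visible of it) and "extent" ([left, top, right, bottom] in pixels, round what is visible of it).
The state is a dict: "time_s": time; "joints": joint angles; "qd": joint speeds; "joint_torque": joint torques, N m; "tcp_pos": TCP position; "eef_rot": TCP orientation; "contact_force": force on the tool from outside, world axes, zero at the start; "moment": the same for the moment, N m; "gripper_width": finger opening in m; "gripper_force": force on a finger pad.
Only numpy, scipy, OpenCV 4.12 (cv2) and the standard library are available. Lean on these libraries where they do the work, as an engineer would, in place of code of your own. Each camera call takes 0.05 s, during which the arm holds its last target. There are 200 camera calls.

### The job

Lift the gel cassette (the taller of the two plates in the wire drying rack) out of the rack, stand it upright in the slot of the casting stand and let it down gently, without dropping it, until its lower edge rests on the rubber gasket; then swing the stand's cam lever all the way over to clamp it. Last, take the clamped cassette by its top edge and pull it straight up with about 10 N, so that the sprung carriage lifts some 3 mm with it; hold it so for half a second to confirm that it does not slip, ease it back down onto the gasket and let go. Leave the lower plate (the buffer dam) in its place in the rack and do not disturb the flask, the beaker or the dropper bottle.

Things in the scene. Friction and masses are not known exactly. Their poses are not given: they have to be found in the camera images.
- cassette_centre (a point): Centre of the gel cassette: a flat sandwich of a white ceramic plate and a clear glass plate with black spacers between at both sides, 9 mm thick (x), 100 mm wide (y), 105 mm high (z), about 0.25 kg, smooth and rigid. It starts standing on edge in the wire rack, lower edge 12.5 mm above the worktop, with x along the rack's length. Grip it across the 9 mm at the middle of its top edge.
- slot (a point): Middle of the casting stand's open slot, on the gasket 22 mm above the worktop. Axes: x across the slot (from the cams to the pressure plate), y along it, z up. Open slot: 11 to 12 mm for the 9 mm cassette, 104 mm for its 100 mm; its parts reach up to 68 mm above the gasket, with flared mouths. Seated, the cassette's centre is 52.5 mm above this point; clamping shifts it about 3 mm along +x.
- stand: Base of the white casting stand, fixed on the worktop, 112 (x) by 156 (y) mm; origin at the centre of its underside, axes as the slot's. It carries the gasket and two guide posts on which the carriage floats. At -x of the slot the carriage has two black eccentric cams on a shaft along y, at +x a black pressure plate on springs; the lever is at the -y end.
- carriage (a joint): Height of the carriage (slot walls, pressure plate, cams and lever together) above its rest, m: 0 down, 0.010 top stop. Springs and its weight hold it down, so that a clamped cassette is pressed on the gasket: lifting both by the clamped cassette starts at about 10 N and takes 0.5 N more for each mm. The cassette slips upwards in the clamp only beyond about 20 N.
- carriage_slot (a point): The point of the carriage that lies at 'slot' when the carriage is down; it rises with the carriage. Same axes.
- cam_lever (a joint): Angle of the cam lever, rad. 0: open, the lever leans 20 degrees from upright towards -x of the stand. It grows as the lever swings over the top towards +x and down; 1.45 is the stop, fully clamped, the lever then slopes 27 degrees above level towards +x. It stays wherever it is left; pushing it over takes about 5 N at the handle. It starts between 0 and 0.15.
- lever_handle (a point): Centre of the lever's black handle, a round bar 17 mm thick and 44 mm long along the stand's y, 85 mm from the hinge axis; 102 mm towards -y from the slot's middle. It can be pushed over with the closed fingertips.
- lever_hinge (a point): Point on the lever's hinge axis (along the stand's y) level with the middle of the handle, 52 mm above the worktop.
- rack: Wire drying rack in a grey drip tray, 164 (x) by 124 (y) mm, fixed; origin at the centre of its underside. Eight wire loops across it, 49 mm high, 16 mm apart along x, leave 12 mm gaps in which plates stand on edge. The two plates stand 48 mm either side of the middle, either way round.
- dam_centre (a point): Centre of the buffer dam: a ribbed white plastic plate 9 mm thick, 100 mm wide, 75 mm high, standing on edge in the same rack, 96 mm from the cassette. It stays where it is.
- flask: Empty clear conical flask, 64 mm wide, 105 mm high, loose behind the stand; origin at its underside. Bystander.
- beaker: Empty clear beaker, 55 mm wide, 70 mm high, loose at the front between rack and stand; origin at its underside. Bystander.
- dropper: Small amber dropper bottle, 33 mm wide, 107 mm high, loose at the left front; origin at its underside. Bystander.
- cassette: The gel cassette itself; origin at the middle of its lower edge, axes as above.
Things that resemble listed ones, but are neither listed nor needed, are in the scene too. Leave any green, orange or red look-alike of the cassette alone.

How it is judged (in metres and radians):
On the way, in this order (a step that is already met when the one before it is completed fails the run):
1. the cassette stands upright in the slot on the gasket, lever still open, fingers off it (x of cassette_centre in the frame of slot between -0.006 and 0.006 m and y of cassette_centre in the frame of slot between -0.004 and 0.004 m and z of cassette_centre in the frame of slot between 0.05 and 0.055 m and angle between cassette_centre's own z axis and vertical below 0.09 rad and angle between the x axis of cassette_centre and the x axis of slot, either way round below 0.07 rad and value of joint cam_lever below 0.6 rad and contact force between the fingers and cassette below 0.2 N), for 0.2 s.
2. the cam lever is swung fully over and the cassette is clamped on the gasket (x of cassette_centre in the frame of slot between 0.001 and 0.005 m and y of cassette_centre in the frame of slot between -0.004 and 0.004 m and z of cassette_centre in the frame of slot between 0.05 and 0.0545 m and angle between cassette_centre's own z axis and vertical below 0.035 rad and angle between the x axis of cassette_centre and the x axis of slot, either way round below 0.05 rad and value of joint cam_lever above 1.36 rad and value of joint carriage below 0.001 m), for 0.2 s.
3. pulled up by the fingers, the cassette lifts the carriage by 1.5 to 7 mm for 0.3 s and does not slip in the clamp (x of cassette_centre in the frame of carriage_slot between 0.001 and 0.005 m and y of cassette_centre in the frame of carriage_slot between -0.004 and 0.004 m and z of cassette_centre in the frame of carriage_slot between 0.05 and 0.0545 m and angle between cassette_centre's own z axis and vertical below 0.035 rad and angle between the x axis of cassette_centre and the x axis of slot, either way round below 0.05 rad and value of joint cam_lever above 1.36 rad and contact force between the fingers and cassette above 1 N and value of joint carriage between 0.0015 and 0.007 m), for 0.3 s.
At the end, for the whole second after the job is handed in: The cassette is clamped in the stand: within 4 mm of the slot's middle along it, 1 to 5 mm from it towards the pressure plate, centre 50 to 54.5 mm above the gasket, within 2 degrees of upright, the cam lever beyond 1.36 rad, the carriage down (within 1 mm), released and at rest (all of step 2 and contact force between the fingers and cassette below 0.2 N and linear speed of cassette below 0.01 m/s); the robot touches nothing.
It fails at once if the cassette is dropped into the slot (faster than 0.35 m/s within 40 mm of its seat) (linear speed of cassette above 0.35 m/s and distance between cassette_centre and stand below 0.112 m and horizontal distance between cassette_centre and slot below 0.02 m).
It fails at once if the cassette is tipped more than 45 degrees (angle between cassette_centre's own z axis and vertical above 0.785 rad).
It fails at once if the buffer dam is moved more than 15 mm (distance of dam_centre from where it was at the start of the episode above 0.015 m).
It fails at once if the flask, the beaker or the dropper bottle is moved more than 30 mm or tipped over (distance of any of flask, beaker, dropper from where it was at the start of the episode above 0.03 m or angle between any of flask, beaker, dropper's own z axis and vertical above 0.5 rad).
It fails at once if the carriage is pulled up to its top stop (more than 8 mm) (value of joint carriage above 0.008 m).
It also fails if it takes over 72 s, if anything falls off the work surface, if the arm or the gripper's body presses on something with over 40 N, if the wrist force passes 120 N, or if a joint passes its speed limit or range.

## Working session

There is one attempt and no reset: what is moved stays moved. The work goes in short steps, Python scripts to look and compute and a tool call to move; the robot and the scene stay as the last step left them, time stands still between calls to the robot, and variables do not carry over. Pictures are saved under pics/ and viewed, at most 10 in all, crops included, and the job is handed in when it is done.

Besides the shell and the picture viewer there is one more tool, called after "Call:" as name([rows], argument=value, ...), one row to a line, values as JSON. drive_tool: Moves the arm, as the interface text tells. Its arguments: {"type":"object","properties":{"commands":{"type":"array"},"grip_force":{"type":"number"}},"required":["commands"]}

```bash
mkdir -p pics; ls
python3 - <<'E'
from plant import r
import cv2,numpy as np
ims=[]
for n in("side","top"):
    c=r.capture(n); ims.append(c)
    cv2.imwrite(f"pics/{n}0.png",c["frame"][:,:,::-1])
    print(n,c["fx"],c["fy"],c["cx"],c["cy"],c["D"]);print(np.round(c["world_from_camera"],4))
    for l in("cassette","dam_centre","rack","stand","lever_handle","flask","beaker","dropper"):
        print(l,[(round(d["score"],2),[int(v) for v in d["extent"]]) for d in r.trace(l,n)])
s=r.get_state();print(s)
E
```

```text
pics
side 561.1906464718468 561.1906464718468 310.8854736378715 241.53134081408882 [-0.1423156  0.         0.         0.         0.       ]
[[-0.9992  0.0149 -0.0378  0.6312]
 [ 0.0396  0.5628 -0.8256  1.4056]
 [ 0.009  -0.8264 -0.563   1.0661]
 [ 0.      0.      0.      1.    ]]
cassette [(0.78, [261, 174, 267, 210]), (0.76, [307, 221, 340, 245]), (0.75, [247, 214, 256, 258]), (0.69, [291, 187, 297, 222])]
dam_centre []
rack [(0.57, [286, 208, 330, 231])]
stand [(0.69, [294, 239, 346, 319])]
lever_handle [(0.63, [325, 238, 345, 297])]
flask [(0.96, [245, 260, 267, 299])]
beaker [(0.68, [361, 232, 376, 255])]
dropper [(0.84, [345, 324, 361, 355])]
top 436.2731634453824 436.2731634453824 320.19506738787186 245.95206504463022 [-0.00425266  0.          0.          0.          0.        ]
[[ 0.0238 -0.9974  0.0682  0.4805]
 [-0.9997 -0.0237  0.0028 -0.0036]
 [-0.0012 -0.0682 -0.9977  1.1207]
 [ 0.      0.      0.      1.    ]]
cassette [(0.94, [346, 151, 390, 170]), (0.92, [470, 169, 517, 184]), (0.82, [366, 238, 381, 281]), (0.62, [413, 216, 466, 225])]
dam_centre [(0.74, [418, 259, 464
[... 260 characters left out ...]
3, 280])]
{'time_s': 0.9, 'joints': array([-4.89248327e+01,  2.05448045e+01,  6.82500473e-01,  1.69009254e-04,
       -7.01355481e+01, -1.65077851e+01]), 'qd': array([-0.03941893,  0.06227222,  0.05555242,  0.0621546 ,  0.06879877,
       -0.09579922]), 'joint_torque': array([-6.80952962e-04, -5.82354033e+01,  2.93300611e+01,  7.00239211e+00,
        1.25587967e-02,  3.78986920e-05]), 'tcp_pos': array([ 0.28062734, -0.61388379,  0.22658347]), 'eef_rot': array([-1.79997896e+02,  4.57896096e-04, -1.55432560e+02]), 'contact_force': array([-0.34129482, -0.10721965,  1.33383148]), 'moment': array([ 0.04173826,  0.05294536, -0.02173337]), 'gripper_force': 0.0, 'gripper_width': 0.08738964474258698}
```

Run:
```python
import cv2,numpy as np
t=cv2.imread("pics/top0.png");s=cv2.imread("pics/side0.png")
a=cv2.resize(t[130:350,140:540],(800,440),interpolation=cv2.INTER_CUBIC)
cv2.imwrite("pics/a.png",a)
b=cv2.resize(s[160:370,230:390],(457,600),interpolation=cv2.INTER_CUBIC)
cv2.imwrite("pics/b.png",b)
```

```text
(no output)
```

View pics/a.png

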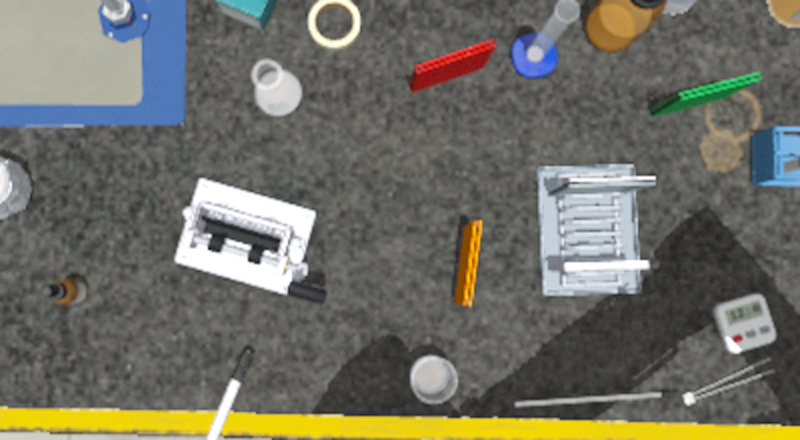

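View pics/b.png

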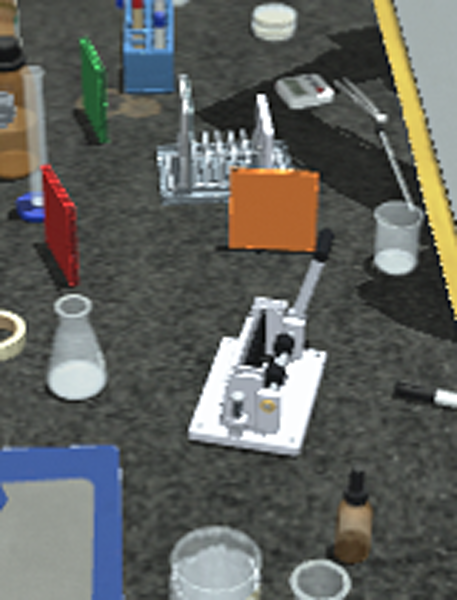

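Top view: the rack is at about (435,245) and holds two plates. The one at row ~220 is the glass/white plate. The one at row ~262 is plain white. In the side view the left plate (b crop (185,75)) is clearly taller than the right one, so the far plate at (440,220) is the cassette. The red (366,162), green (493,177) and orange (374,260) plates are look-alikes. The stand is at (262,247), yawed about -15°, with the lever at (294,276).

```bash
cat > h.py <<'E'
from plant import r
import cv2,numpy as np
from scipy.spatial.transform import Rotation as R
def shot(n,name=None):
    s=r.get_state(); c=r.capture(n)
    if n=="wrist":
        T=np.eye(4);T[:3,:3]=R.from_euler("xyz",s["eef_rot"],degrees=True).as_matrix();T[:3,3]=s["tcp_pos"]
        c["world_from_camera"]=T@c["T_tool_cam"]
    if name: cv2.imwrite(f"pics/{name}.png",c["frame"][:,:,::-1])
    return c
def K(c): return np.array([[c["fx"],0,c["cx"]],[0,c["fy"],c["cy"]],[0,0,1.]])
def unproj(c,uv,z):
    p=cv2.undistortPoints(np.array(uv,float).reshape(-1,1,2),K(c),np.array(c["D"])).reshape(-1,2)
    d=np.c_[p,np.ones(len(p))]@c["world_from_camera"][:3,:3].T; o=c["world_from_camera"][:3,3]
    return o+d*((z-o[2])/d[:,2])[:,None]
def proj(c,P):
    M=np.linalg.inv(c["world_from_camera"]);rv,_=cv2.Rodrigues(M[:3,:3])
    return cv2.projectPoints(np.array(P,float),rv,M[:3,3],K(c),np.array(c["D"]))[0].reshape(-1,2)
E
python3 - <<'E'
from h import *
c=shot("top")
o=lambda *p:np.array(p)/2+[140,130]
print(np.round(unproj(c,[o(590,230)],.01),3),"rack")
print(np.round(unproj(c,[o(558,184),o(655,180)],.1175),3),"cas top")
print(np.round(unproj(c,[o(245,238)],.02),3),"stand")
print(np.round(unproj(c,[o(470,222),o(468,305)],.1),3),"orange")
print(np.round(unproj(c,[o(308,293)],.13),3),"handle")
print(np.round(unproj(c,[o(276,90),o(435,380)],.03),3),"flask,beaker")
w=shot("wrist");print(w["fx"],w["cx"],w["cy"],w["D"]);print(np.round(w["T_tool_cam"],4))
E
```

```text
[[ 0.566 -0.293  0.01 ]] rack
[[ 0.61  -0.228  0.117]
 [ 0.617 -0.34   0.117]] cas top
[[0.545 0.145 0.02 ]] stand
[[ 0.565 -0.129  0.1  ]
 [ 0.468 -0.128  0.1  ]] orange
[[0.477 0.057 0.13 ]] handle
[[ 0.733  0.111  0.03 ]
 [ 0.373 -0.097  0.03 ]] flask,beaker
348.39918285726185 321.6234079571847 242.78652763710753 [0.0088718 0.        0.        0.        0.       ]
[[ 1.000e-04 -9.681e-01 -2.507e-01  6.640e-02]
 [ 1.000e+00  3.000e-04 -9.000e-04  5.000e-04]
 [ 1.000e-03 -2.507e-01  9.681e-01 -1.579e-01]
 [ 0.000e+00  0.000e+00  0.000e+00  1.000e+00]]
```

Call:
drive_tool([
  {"hand": 0,"tx": 0.05,"ty": 0.05,"tz": 0.1,"turn": 0.1},
  {"hand": 0,"tx": 0.48,"ty": 0.555,"tz": 0.12,"turn": 0.72},
  {"hand": 0,"tx": 0.48,"ty": 0.555,"tz": 0.12,"turn": 0.72},
  {"hand": 0,"tx": 0.48,"ty": 0.555,"tz": 0.12,"turn": 0.72},
  {"hand": 0,"tx": 0.48,"ty": 0.555,"tz": 0.12,"turn": 0.72},
  {"hand": 0,"tx": 0.48,"ty": 0.555,"tz": 0.12,"turn": 0.72},
  {"hand": 0,"tx": 0.48,"ty": 0.555,"tz": 0.12,"turn": 0.72},
  {"hand": 0,"tx": 0.48,"ty": 0.555,"tz": 0.12,"turn": 0.72},
  {"hand": 0,"tx": 0.48,"ty": 0.555,"tz": 0.12,"turn": 0.72},
  {"hand": 0,"tx": 0.48,"ty": 0.555,"tz": 0.12,"turn": 0.72},
])

```text
time_s: 2.0
tcp_pos: [0.5714, -0.2774, 0.2987]
eef_rot: [-179.9, 0.0, -90.4]
contact_force: [0.0, -0.5, 0.1]
gripper_width: 0.0875
gripper_force: 0.0
```

Call:
drive_tool([
  {"hand": 0,"tx": 0,"ty": 0,"tz": 0,"turn": 0},
  {"hand": 0,"tx": 0,"ty": 0,"tz": 0,"turn": 0},
  {"hand": 0,"tx": 0,"ty": 0,"tz": 0,"turn": 0},
])

```text
time_s: 2.3
tcp_pos: [0.5678, -0.2818, 0.2985]
eef_rot: [180.0, -0.0, -90.7]
contact_force: [0.6, 0.5, -0.6]
gripper_width: 0.0879
gripper_force: 0.0
```

Run:
```python
from h import *
c=shot("wrist","w1")
s=r.get_state();print(s["tcp_pos"],s["eef_rot"],s["joints"])
for l in("cassette","dam_centre","rack"):
    for d in r.trace(l,"wrist"):
        print(l,round(d["score"],2),np.round(d["extent"]))
```

```text
[ 0.56777439 -0.28191545  0.29859642] [ 1.79991887e+02 -3.27916348e-03 -9.07182874e+01] [-8.79113096e+00  1.46824933e+01  1.70217125e+00  4.50084820e-03
 -7.70272500e+01  8.07183263e+00]
cassette 0.8 [325. 334. 414. 355.]
cassette 0.64 [118.  13. 203. 131.]
cassette 0.59 [265. 160. 296. 261.]
dam_centre 0.96 [358. 160. 374. 253.]
dam_centre 0.39 [270. 158. 296. 264.]
rack 0.58 [255. 142. 389. 250.]
```

View pics/w1.png

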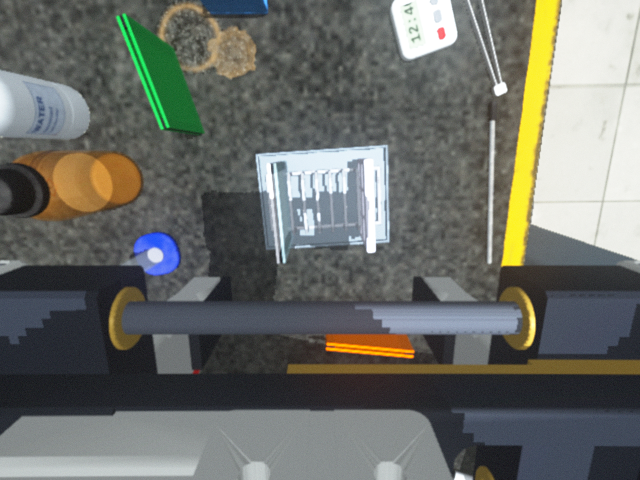

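Run:
```python
import cv2
t=cv2.imread("pics/w1.png")
cv2.imwrite("pics/w1c.png",cv2.resize(t[140:270,250:400],(690,598),interpolation=cv2.INTER_CUBIC))
```

```text
(no output)
```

View pics/w1c.png

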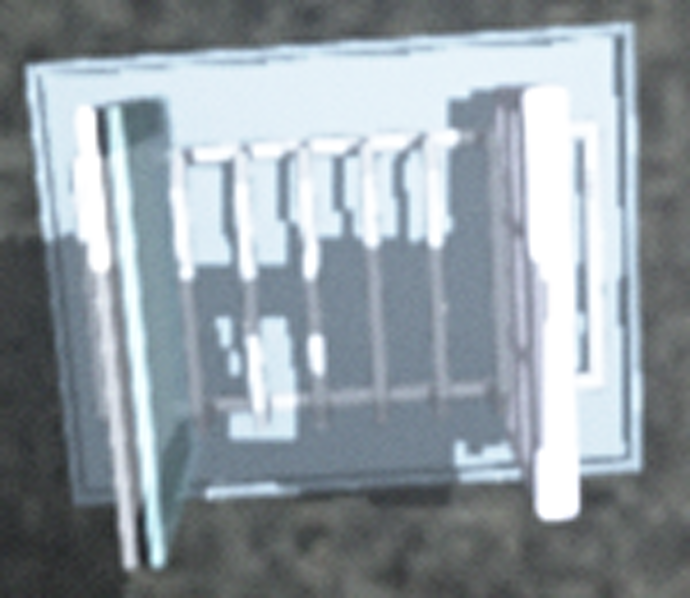

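The left plate is a white + glass (teal) sandwich, so it is the cassette. Its top edge runs from px (271,163) to (281,264). The right plate is plain white, shorter and ribbed, so it is the dam.

Run:
```python
from h import *
c=shot("wrist")
f=lambda *p:np.array(p)/4.6+[249.9,139.9]
P=unproj(c,[f(97,106),f(143,569)],.1175);print(P,P.mean(0),np.linalg.norm(P[1]-P[0]))
d=P[1]-P[0];print("yaw of plate y:",np.degrees(np.arctan2(-d[0],d[1])))
s=r.get_state();print(s["tcp_pos"],s["eef_rot"])
```

```text
[[ 0.61588441 -0.33946706  0.1175    ]
 [ 0.61058354 -0.23923814  0.1175    ]] [ 0.61323397 -0.2893526   0.1175    ] 0.10036899389091693
yaw of plate y: 3.027415297100084
[ 0.56809766 -0.28164594  0.29864339] [-1.79996756e+02 -2.26621625e-03 -9.07042062e+01]
```

Call:
drive_tool([
  {"hand": 0,"tx": 0.075,"ty": -0.013,"tz": 0,"turn": 0.041},
  {"hand": 0,"tx": 0.075,"ty": -0.013,"tz": -0.08,"turn": 0.041},
  {"hand": 0,"tx": 0.075,"ty": -0.013,"tz": -0.14,"turn": 0.041},
  {"hand": 0,"tx": 0.075,"ty": -0.013,"tz": -0.2,"turn": 0.041},
  {"hand": 0,"tx": 0.075,"ty": -0.013,"tz": -0.25,"turn": 0.041},
  {"hand": 0,"tx": 0.075,"ty": -0.013,"tz": -0.3,"turn": 0.041},
  {"hand": 0,"tx": 0.075,"ty": -0.013,"tz": -0.33,"turn": 0.041},
  {"hand": 0,"tx": 0.075,"ty": -0.013,"tz": -0.348,"turn": 0.041},
  {"hand": 0,"tx": 0.075,"ty": -0.013,"tz": -0.348,"turn": 0.041},
  {"hand": 0,"tx": 0.075,"ty": -0.013,"tz": -0.348,"turn": 0.041},
])

```text
time_s: 3.55
tcp_pos: [0.6141, -0.2891, 0.0907]
eef_rot: [-179.9, -0.0, -86.9]
contact_force: [-0.0, -0.4, -0.3]
gripper_width: 0.0875
gripper_force: 0.0
```

Call:
drive_tool([
  {"hand": 0.4,"tx": 0,"ty": 0,"tz": 0,"turn": 0},
  {"hand": 0.7,"tx": 0,"ty": 0,"tz": 0,"turn": 0},
  {"hand": 0.85,"tx": 0,"ty": 0,"tz": 0,"turn": 0},
  {"hand": 1,"tx": 0,"ty": 0,"tz": 0,"turn": 0},
  {"hand": 1,"tx": 0,"ty": 0,"tz": 0,"turn": 0},
  {"hand": 1,"tx": 0,"ty": 0,"tz": 0,"turn": 0},
  {"hand": 1,"tx": 0,"ty": 0,"tz": 0,"turn": 0},
  {"hand": 1,"tx": 0,"ty": 0,"tz": 0,"turn": 0},
  {"hand": 1,"tx": 0,"ty": 0,"tz": 0,"turn": 0},
  {"hand": 1,"tx": 0,"ty": 0,"tz": 0,"turn": 0},
], grip_force=25)

```text
time_s: 4.55
tcp_pos: [0.6136, -0.2887, 0.0897]
eef_rot: [180.0, 0.0, -86.9]
contact_force: [-1.1, -0.0, 0.5]
gripper_width: 0.0132
gripper_force: 0.0
```

Call:
drive_tool([
  {"hand": 1,"tx": 0,"ty": 0,"tz": 0,"turn": 0},
  {"hand": 1,"tx": 0,"ty": 0,"tz": 0,"turn": 0},
  {"hand": 1,"tx": 0,"ty": 0,"tz": 0,"turn": 0},
  {"hand": 1,"tx": 0,"ty": 0,"tz": 0,"turn": 0},
])

```text
time_s: 4.95
tcp_pos: [0.6136, -0.2887, 0.0897]
eef_rot: [180.0, 0.0, -86.9]
contact_force: [-1.0, -0.7, -0.4]
gripper_width: 0.0087
gripper_force: 25.0
```

Call:
drive_tool([
  {"hand": 1,"tx": 0,"ty": 0,"tz": 0.02,"turn": 0},
  {"hand": 1,"tx": 0,"ty": 0,"tz": 0.05,"turn": 0},
  {"hand": 1,"tx": 0,"ty": 0,"tz": 0.09,"turn": 0},
  {"hand": 1,"tx": 0,"ty": 0,"tz": 0.13,"turn": 0},
  {"hand": 1,"tx": 0,"ty": 0,"tz": 0.17,"turn": 0},
  {"hand": 1,"tx": 0,"ty": 0,"tz": 0.21,"turn": 0},
  {"hand": 1,"tx": 0,"ty": 0,"tz": 0.25,"turn": 0},
  {"hand": 1,"tx": 0,"ty": 0,"tz": 0.28,"turn": 0},
  {"hand": 1,"tx": 0,"ty": 0,"tz": 0.28,"turn": 0},
  {"hand": 1,"tx": 0,"ty": 0,"tz": 0.28,"turn": 0},
])

```text
time_s: 5.95
tcp_pos: [0.6134, -0.2884, 0.2576]
eef_rot: [-180.0, 0.0, -87.0]
contact_force: [-1.6, 0.5, -3.1]
gripper_width: 0.0091
gripper_force: 25.0
```

Run:
```python
from h import *
s=r.get_state();print(s["tcp_pos"],s["eef_rot"],s["gripper_width"],s["contact_force"],s["moment"])
c=shot("wrist","w2");t=shot("top","t2")
im=np.full((480,800,3),255,np.uint8);im=cv2.resize(t["frame"][200:300,210:320,::-1],(660,600),interpolation=cv2.INTER_CUBIC)
cv2.imwrite("pics/t2c.png",im)
```

```text
[ 0.61340142 -0.288398    0.25762536] [-1.79978735e+02  3.10808617e-02 -8.69506088e+01] 0.009110639651622187 [-1.58869224  0.5046518  -3.11630305] [0.02287238 0.10378711 0.04093909]
```

View pics/t2c.png

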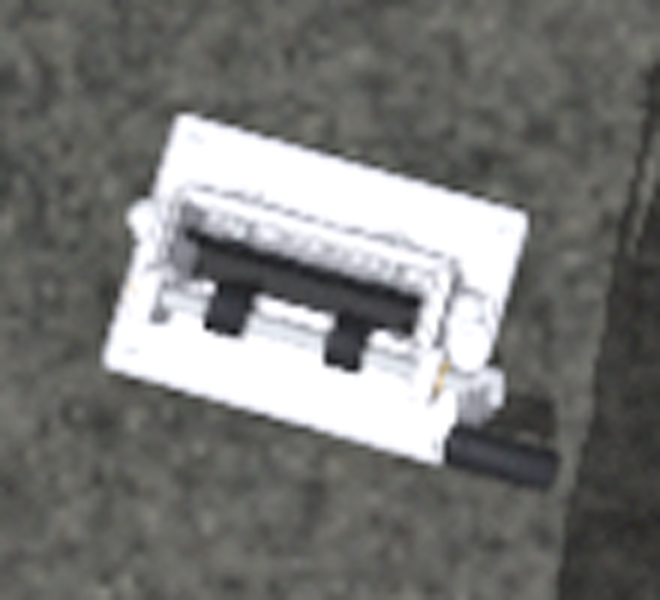

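Call:
drive_tool([
  {"hand": 1,"tx": -0.02,"ty": 0.04,"tz": 0.02,"turn": -0.02},
  {"hand": 1,"tx": -0.04,"ty": 0.11,"tz": 0.04,"turn": -0.04},
  {"hand": 1,"tx": -0.06,"ty": 0.18,"tz": 0.05,"turn": -0.06},
  {"hand": 1,"tx": -0.075,"ty": 0.25,"tz": 0.05,"turn": -0.08},
  {"hand": 1,"tx": -0.075,"ty": 0.32,"tz": 0.05,"turn": -0.1},
  {"hand": 1,"tx": -0.075,"ty": 0.39,"tz": 0.05,"turn": -0.12},
  {"hand": 1,"tx": -0.075,"ty": 0.46,"tz": 0.05,"turn": -0.14},
  {"hand": 1,"tx": -0.075,"ty": 0.53,"tz": 0.05,"turn": -0.17},
  {"hand": 1,"tx": -0.075,"ty": 0.59,"tz": 0.05,"turn": -0.2},
  {"hand": 1,"tx": -0.075,"ty": 0.64,"tz": 0.05,"turn": -0.2},
])

```text
time_s: 7.05
tcp_pos: [0.5678, 0.0972, 0.2865]
eef_rot: [179.9, -0.1, -105.0]
contact_force: [0.5, 0.6, -2.8]
gripper_width: 0.0086
gripper_force: 25.0
```

Call:
drive_tool([
  {"hand": 1,"tx": 0,"ty": 0.07,"tz": 0,"turn": 0},
  {"hand": 1,"tx": 0,"ty": 0.14,"tz": 0,"turn": 0},
  {"hand": 1,"tx": 0,"ty": 0.2,"tz": 0,"turn": 0},
  {"hand": 1,"tx": 0,"ty": 0.227,"tz": 0,"turn": 0},
  {"hand": 1,"tx": 0,"ty": 0.227,"tz": 0,"turn": 0},
  {"hand": 1,"tx": 0,"ty": 0.227,"tz": 0,"turn": 0},
  {"hand": 1,"tx": 0,"ty": 0.227,"tz": 0,"turn": 0},
])

```text
time_s: 7.75
tcp_pos: [0.5685, 0.2304, 0.2874]
eef_rot: [180.0, -0.0, -105.0]
contact_force: [-0.4, 0.8, -3.6]
gripper_width: 0.0091
gripper_force: 25.0
```

Run:
```python
from h import *
s=r.get_state();print(s["tcp_pos"],s["eef_rot"],s["gripper_width"])
c=shot("wrist","w3")
t=shot("top")
f=lambda *p:np.array(p)/6+[209.9,199.9]
q=[f(178,115),f(528,213),f(447,465),f(103,368)]
P=unproj(t,q,.015);print(np.round(P,4),P.mean(0),[np.linalg.norm(P[i]-P[i-1]) for i in range(4)])
cv2.imwrite("pics/w3c.png",cv2.resize(c["frame"][40:330,140:500,::-1],(744,600),interpolation=cv2.INTER_CUBIC))
```

```text
[0.56852199 0.23043101 0.28739796] [ 1.79972931e+02 -4.38785097e-02 -1.04988784e+02] 0.009106356944826047
[[0.6199 0.2069 0.015 ]
 [0.5816 0.0569 0.015 ]
 [0.4742 0.0881 0.015 ]
 [0.5116 0.2346 0.015 ]] [0.54683551 0.14661837 0.015     ] [np.float64(0.11180298750389844), np.float64(0.15480263233332017), np.float64(0.11182396969601635), np.float64(0.15124551867198446)]
```

View pics/w3c.png

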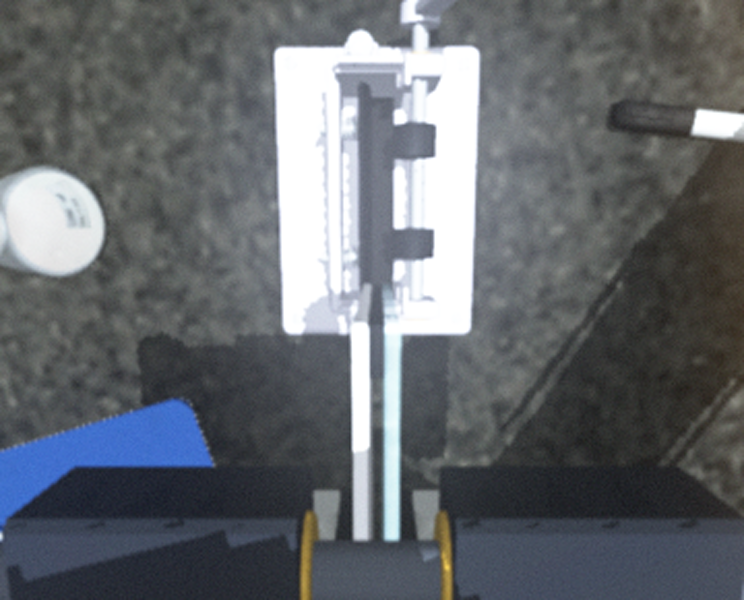

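Run:
```python
import cv2,numpy as np
t=cv2.imread("pics/w3.png")[45:210,265:385].astype(float)
t=255*np.clip(t/255,0,1)**0.45
cv2.imwrite("pics/w3d.png",cv2.resize(t.astype(np.uint8),(436,600),interpolation=cv2.INTER_CUBIC))
```

```text
(no output)
```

View pics/w3d.png

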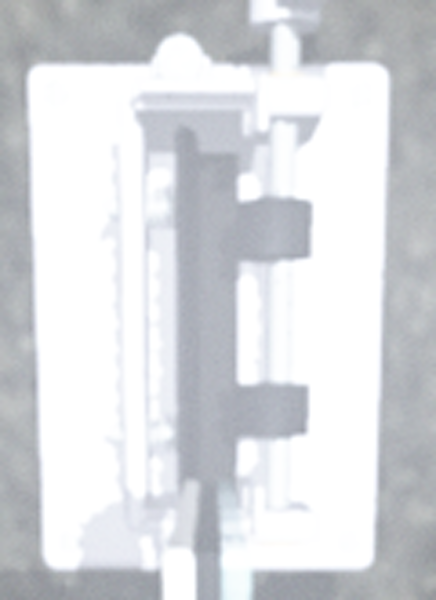

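The picture shows the stand straight up-image of the held cassette. The pressure plate face is at column ~197 of the crop and the cams' inner edge is at ~238. The slot centre is therefore ~218, almost in line with the cassette. I'll lower it beside the slot so both lie at the same depth and camera bias cancels.

Call:
drive_tool([
  {"hand": 1,"tx": 0,"ty": 0.01,"tz": -0.05,"turn": 0},
  {"hand": 1,"tx": 0,"ty": 0.01,"tz": -0.1,"turn": 0},
  {"hand": 1,"tx": 0,"ty": 0.01,"tz": -0.15,"turn": 0},
  {"hand": 1,"tx": 0,"ty": 0.01,"tz": -0.18,"turn": 0},
  {"hand": 1,"tx": 0,"ty": 0.01,"tz": -0.18,"turn": 0},
  {"hand": 1,"tx": 0,"ty": 0.01,"tz": -0.18,"turn": 0},
  {"hand": 1,"tx": 0,"ty": 0.01,"tz": -0.18,"turn": 0},
])

```text
time_s: 8.55
tcp_pos: [0.5696, 0.2377, 0.1815]
eef_rot: [-179.9, 0.1, -105.0]
contact_force: [0.4, -0.3, -1.7]
gripper_width: 0.0088
gripper_force: 25.0
```

Run:
```python
from h import *
s=r.get_state();print(s["tcp_pos"],s["eef_rot"],s["gripper_width"])
c=shot("wrist","w4")
c3=dict(c); T=np.eye(4);T[:3,:3]=R.from_euler("xyz",[179.973,-.044,-104.989],degrees=True).as_matrix();T[:3,3]=[.56852,.23043,.2874]
c3["world_from_camera"]=T@c["T_tool_cam"]
f=lambda *p:np.array(p)/2.0667+[139.8,39.8]
P=unproj(c3,[f(275,47),f(478,47),f(471,333),f(286,333)],.015)
print(np.round(P,4),P.mean(0),[np.linalg.norm(P[i]-P[i-1]) for i in range(4)])
d=P[3]+P[2]-P[0]-P[1];print("stand yaw",np.degrees(np.arctan2(-d[0],d[1])))
t=c["frame"][60:340,240:400,::-1].astype(float);t=255*(t/255)**.6
cv2.imwrite("pics/w4c.png",cv2.resize(t.astype(np.uint8),(343,600),interpolation=cv2.INTER_CUBIC))
```

```text
[0.56958481 0.2376625  0.18152009] [-1.79894039e+02  1.04281311e-01 -1.04955948e+02] 0.008788703925106455
[[0.5792 0.0573 0.015 ]
 [0.4727 0.0859 0.015 ]
 [0.5115 0.2365 0.015 ]
 [0.6185 0.2079 0.015 ]] [0.54547131 0.14689186 0.015     ] [np.float64(0.15556929644825693), np.float64(0.11031378443353859), np.float64(0.15557046050833898), np.float64(0.11072213443034146)]
stand yaw -14.528594786919328
```

View pics/w4c.png

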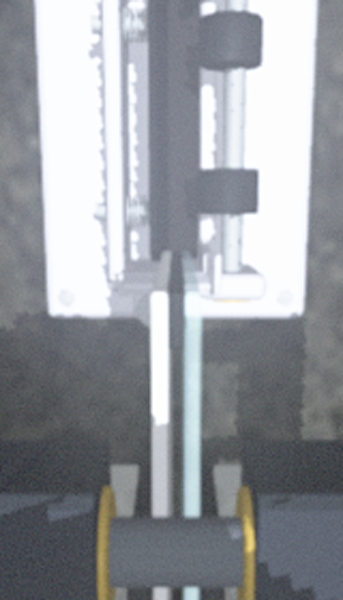

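Run:
```python
import cv2,numpy as np
t=cv2.imread("pics/w4.png").mean(2)
print(np.arange(304,340))
for a,b in((68,76),(100,110),(115,130),(155,165),(172,176),(177,180),(181,184),(185,188),(191,195),(198,203),(230,240)): print(a,b,t[a:b,304:340].mean(0).astype(int))
```

```text
[304 305 306 307 308 309 310 311 312 313 314 315 316 317 318 319 320 321
 322 323 324 325 326 327 328 329 330 331 332 333 334 335 336 337 338 339]
68 76 [190 182 164 139 116  88  80  80  78  75  75  74  73  73  79  82  83  83
  84  84  82  82  82  83  82  82  84  83  81  75  77  74  73  76  77  77]
100 110 [179 177 178 179 168 118  85  84  81  78  78  78  77  77  82  86  86  87
  87  87  87  87  87  86  86  84  84  83  92 156 237 252 253 253 251 232]
115 130 [183 177 179 179 169 119  88  86  84  81  79  79  79  80  83  87  88  88
  89  89  89  89  89  88  89  89  88  88  99 159 240 253 253 253 253 242]
155 165 [197 180 167 147 133 110  90  86  84  79  79  80  80  79  82  86  88  89
  88  88  88  87  86  83  81  81  81  83  94 119 140 144 149 152 148 136]
172 176 [182 178 177 178 172 146  99  83  84  78  79  79  77  79  80  87  87  89
  87  85  89  87  86  88  88  86  85  91 114 138 164 184 177 176 175 176]
177 180 [207 178 173 177 176 148 106  78  78  75  80 103 125 138 138 122  91  77
  78  77  84  96 104 107 100  87  80  83 109 116 138 176 175 164 162 167]
181 184 [138 133 134 131 134 131 122 114 111 112 121 138 144 150 142 112  80  76
  75  74  86 116 129 133 133 132 128 126 128 118 160 229 198 164 158 178]
185 188 [134 135 137 134 134 136 134 135 135 135 142 146 149 151 139 101  75  73
  74  74  78 105 133 143 144 147 149 154 160 157 174 215 186 161 160 174]
191 195 [159 158 157 159 158 158 156 145 140 142 144 144 143 135  99  77  72  72
  72  71  71  94 145 173 179 176 177 181 202 227 231 232 231 221 182 184]
198 203 [150 144 140 139 138 159 225 251 254 254 254 254 255 253 184  95  81  85
  85  86  84 116 210 248 251 251 251 251 250 246 243 242 240 240 239 235]
230 240 [ 62  61  63  60  58  65 155 249 254 254 254 254 254 254 200 114  73  59
  60  62  68  97 155 187 204 212 214 214 198 146  92  73  74  77  78  78]
```

The crop shows the slot (px cols 318–333 at row 122) just right of the cassette's lower corner (col 322). Both pictures agree on a slot centre 2.7 mm towards tool +y and 94 mm along tool +x. The stand's yaw is -14.5°. I'll move over the slot and start down.

Call:
drive_tool([
  {"hand": 1,"tx": -0.02,"ty": -0.05,"tz": 0,"turn": 0.005},
  {"hand": 1,"tx": -0.035,"ty": -0.1,"tz": 0,"turn": 0.005},
  {"hand": 1,"tx": -0.0445,"ty": -0.149,"tz": 0,"turn": 0.005},
  {"hand": 1,"tx": -0.0445,"ty": -0.149,"tz": 0,"turn": 0.005},
  {"hand": 1,"tx": -0.0445,"ty": -0.149,"tz": 0,"turn": 0.005},
  {"hand": 1,"tx": -0.0445,"ty": -0.149,"tz": 0,"turn": 0.005},
  {"hand": 1,"tx": -0.0445,"ty": -0.149,"tz": -0.01,"turn": 0.005},
  {"hand": 1,"tx": -0.0445,"ty": -0.149,"tz": -0.02,"turn": 0.005},
  {"hand": 1,"tx": -0.0445,"ty": -0.149,"tz": -0.03,"turn": 0.005},
  {"hand": 1,"tx": -0.0445,"ty": -0.149,"tz": -0.03,"turn": 0.005},
])

```text
time_s: 9.6
tcp_pos: [0.5412, 0.148, 0.1602]
eef_rot: [179.9, -0.1, -104.5]
contact_force: [-0.0, -0.3, -2.0]
gripper_width: 0.0088
gripper_force: 25.0
```

Call:
drive_tool([
  {"hand": 1,"tx": 0,"ty": 0,"tz": 0,"turn": 0},
  {"hand": 1,"tx": 0,"ty": 0,"tz": 0,"turn": 0},
  {"hand": 1,"tx": 0,"ty": 0,"tz": 0,"turn": 0},
])

```text
time_s: 9.9
tcp_pos: [0.5421, 0.1482, 0.162]
eef_rot: [-180.0, 0.0, -104.5]
contact_force: [0.6, 0.4, -1.8]
gripper_width: 0.0088
gripper_force: 25.0
```

Run:
```python
from h import *
for i in range(3):
    s=r.get_state();print(s["tcp_pos"],s["eef_rot"],s["contact_force"],s["joints"]);c=shot("wrist","w5")
t=c["frame"][:,:,::-1].mean(2)
print(np.arange(304,340))
for a in range(80,200,12): print(a,t[a:a+4,304:340].mean(0).astype(int))
```

```text
[0.54210084 0.14822597 0.16200123] [-1.79980196e+02  1.52408625e-02 -1.04485108e+02] [ 0.61607013  0.41431054 -1.78307491] [ 3.52512269e+01  1.29267218e+01 -1.89943958e+01  6.20087989e-03
 -5.80544530e+01 -4.97396170e+01]
[0.54204687 0.14822003 0.16201523] [-1.79982574e+02  1.99265856e-02 -1.04490499e+02] [ 0.57625376  0.79499008 -1.9058104 ] [ 3.52506148e+01  1.29209406e+01 -1.89977553e+01  4.96123072e-04
 -5.80548360e+01 -4.97413797e+01]
[0.54205234 0.14816394 0.16201382] [-1.79980359e+02  2.00055149e-02 -1.04494656e+02] [-0.7405919   0.04709843 -2.27651283] [ 3.52464770e+01  1.29189735e+01 -1.90014003e+01  2.42786612e-03
 -5.80516667e+01 -4.97424205e+01]
[304 305 306 307 308 309 310 311 312 313 314 315 316 317 318 319 320 321
 322 323 324 325 326 327 328 329 330 331 332 333 334 335 336 337 338 339]
80 [104 102 102 104 102 104 105 103 102 101 101  99 100 102 104 103 105 105
 105 101  97  94  89  85  87  89  91  99 100 104 106 104 100  99  95  91]
92 [ 93  95  96  98 102 101 103 103 103 105 107 106 106 106 108 111 111 112
 110 110 105 105 103 101  99  96  93  94  91  91  91  89  87 
[... 520 characters left out ...]
54 254 254 255 255 255
 255 255 255 255 255 253 252 251 253 254 253 244 225 220 221 221 221 221]
152 [254 254 254 254 254 254 254 254 253 253 254 255 255 254 252 255 255 255
 255 255 255 255 255 255 255 255 255 255 255 248 230 222 214 215 221 225]
164 [255 255 255 255 255 255 254 254 255 255 255 255 255 255 255 254 254 254
 254 254 255 255 255 255 255 255 254 254 254 251 245 240 242 253 254 254]
176 [233 214 181 154 142 141 139 141 133 129 138 158 172 179 180 168 143 131
 130 132 135 144 149 149 166 195 219 250 246 228 218 217 237 255 255 255]
188 [175 138 130 130 129 132 130 136 166 193 206 207 208 205 178 144 129 130
 126 128 130 138 160 168 176 198 234 252 255 255 255 253 234 227 229 224]
```

Call:
drive_tool([
  {"hand": 1,"tx": 0,"ty": 0,"tz": -0.006,"turn": 0},
  {"hand": 1,"tx": 0,"ty": 0,"tz": -0.012,"turn": 0},
  {"hand": 1,"tx": 0,"ty": 0,"tz": -0.018,"turn": 0},
  {"hand": 1,"tx": 0,"ty": 0,"tz": -0.024,"turn": 0},
  {"hand": 1,"tx": 0,"ty": 0,"tz": -0.03,"turn": 0},
  {"hand": 1,"tx": 0,"ty": 0,"tz": -0.03,"turn": 0},
])

```text
time_s: 10.65
tcp_pos: [0.5416, 0.1479, 0.143]
eef_rot: [180.0, -0.0, -104.5]
contact_force: [-0.1, -0.2, -3.4]
gripper_width: 0.0086
gripper_force: 25.0
```

Bottom is now ~25 mm inside the mouth with no side force; continuing.

Call:
drive_tool([
  {"hand": 1,"tx": 0,"ty": 0,"tz": -0.008,"turn": 0},
  {"hand": 1,"tx": 0,"ty": 0,"tz": -0.016,"turn": 0},
  {"hand": 1,"tx": 0,"ty": 0,"tz": -0.024,"turn": 0},
  {"hand": 1,"tx": 0,"ty": 0,"tz": -0.032,"turn": 0},
  {"hand": 1,"tx": 0,"ty": 0,"tz": -0.04,"turn": 0},
  {"hand": 1,"tx": 0,"ty": 0,"tz": -0.048,"turn": 0},
  {"hand": 1,"tx": 0,"ty": 0,"tz": -0.054,"turn": 0},
  {"hand": 1,"tx": 0,"ty": 0,"tz": -0.06,"turn": 0},
  {"hand": 1,"tx": 0,"ty": 0,"tz": -0.06,"turn": 0},
])

```text
time_s: 11.55
tcp_pos: [0.5421, 0.1482, 0.1073]
eef_rot: [-180.0, -0.0, -104.5]
contact_force: [3.1, -0.5, -4.2]
gripper_width: 0.0085
gripper_force: 25.0
```

Call:
drive_tool([
  {"hand": 1,"tx": 0.0015,"ty": -0.0004,"tz": 0,"turn": 0},
  {"hand": 1,"tx": 0.0015,"ty": -0.0004,"tz": -0.004,"turn": 0},
  {"hand": 1,"tx": 0.0015,"ty": -0.0004,"tz": -0.008,"turn": 0},
  {"hand": 1,"tx": 0.0015,"ty": -0.0004,"tz": -0.011,"turn": 0},
  {"hand": 1,"tx": 0.0015,"ty": -0.0004,"tz": -0.011,"turn": 0},
  {"hand": 1,"tx": 0.0015,"ty": -0.0004,"tz": -0.011,"turn": 0},
])

```text
time_s: 12.15
tcp_pos: [0.5427, 0.1479, 0.1011]
eef_rot: [180.0, -0.0, -104.5]
contact_force: [0.3, 0.3, -2.8]
gripper_width: 0.0088
gripper_force: 25.0
```

Side force is gone and about 2 mm remain. Stepping down until contact.

Call:
drive_tool([
  {"hand": 1,"tx": 0,"ty": 0,"tz": -0.0015,"turn": 0},
  {"hand": 1,"tx": 0,"ty": 0,"tz": -0.003,"turn": 0},
  {"hand": 1,"tx": 0,"ty": 0,"tz": -0.003,"turn": 0},
  {"hand": 1,"tx": 0,"ty": 0,"tz": -0.003,"turn": 0},
])

```text
time_s: 12.55
tcp_pos: [0.5428, 0.1478, 0.0993]
eef_rot: [180.0, -0.0, -104.5]
contact_force: [-0.5, 0.6, -2.7]
gripper_width: 0.0088
gripper_force: 25.0
```

Call:
drive_tool([
  {"hand": 1,"tx": 0,"ty": 0,"tz": -0.0008,"turn": 0},
  {"hand": 1,"tx": 0,"ty": 0,"tz": -0.0008,"turn": 0},
  {"hand": 1,"tx": 0,"ty": 0,"tz": -0.0008,"turn": 0},
])

```text
time_s: 12.85
tcp_pos: [0.5429, 0.1479, 0.0993]
eef_rot: [-180.0, 0.0, -104.5]
contact_force: [-2.4, -0.9, 3.6]
gripper_width: 0.0088
gripper_force: 25.0
```

Seated (contact force +3.6 N at TCP z 0.0993). Releasing.

Call:
drive_tool([
  {"hand": 0.9,"tx": 0,"ty": 0,"tz": 0,"turn": 0},
  {"hand": 0.7,"tx": 0,"ty": 0,"tz": 0,"turn": 0},
  {"hand": 0.5,"tx": 0,"ty": 0,"tz": 0,"turn": 0},
  {"hand": 0.5,"tx": 0,"ty": 0,"tz": 0,"turn": 0},
  {"hand": 0.5,"tx": 0,"ty": 0,"tz": 0,"turn": 0},
  {"hand": 0.5,"tx": 0,"ty": 0,"tz": 0.05,"turn": 0},
  {"hand": 0.5,"tx": 0,"ty": 0,"tz": 0.1,"turn": 0},
  {"hand": 0.5,"tx": 0,"ty": 0,"tz": 0.17,"turn": 0},
  {"hand": 0.5,"tx": 0,"ty": 0,"tz": 0.24,"turn": 0},
  {"hand": 0.5,"tx": 0,"ty": 0,"tz": 0.24,"turn": 0},
])

```text
time_s: 13.85
tcp_pos: [0.5458, 0.149, 0.2494]
eef_rot: [-179.5, 0.4, -104.4]
contact_force: [0.3, -0.1, -0.6]
gripper_width: 0.0438
gripper_force: 0.0
```

Run:
```python
from h import *
s=r.get_state();print(s["tcp_pos"],s["contact_force"],s["gripper_width"])
c=shot("wrist","w6")
for d in r.trace("lever_handle","wrist"): print(d["score"],d["extent"])
a=cv2.resize(c["frame"][30:330,170:470,::-1],(400,400));
t=shot("side");b=cv2.resize(t["frame"][230:330,285:385,::-1],(400,400),interpolation=cv2.INTER_CUBIC)
for d in r.trace("lever_handle","side"): print(d["score"],d["extent"])
cv2.imwrite("pics/w6c.png",np.hstack([a,b]))
```

```text
[0.54577599 0.14897448 0.24935672] [ 0.26930156 -0.09768214 -0.61981622] 0.043777257496655377
0.6 [331.3, 63.1, 399.1, 268.4]
0.67 [323.1, 239.3, 345.5, 299.1]
```

View pics/w6c.png

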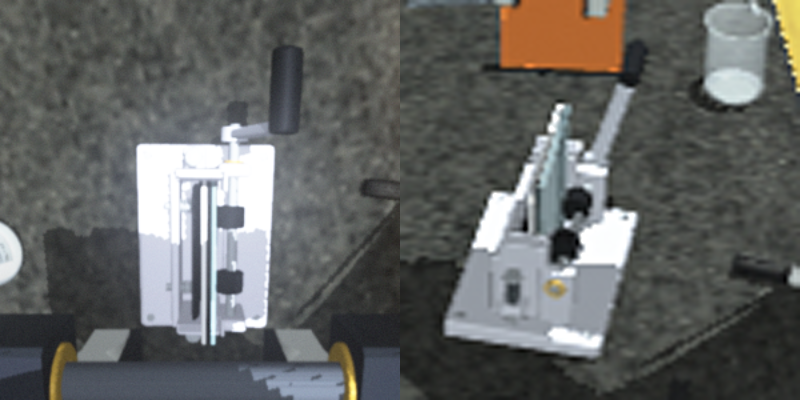

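The cassette stands upright in the slot (left panel about (207,265)). The lever is open, with its handle at about (285,90) in the left panel, px (384,97). Now the handle geometry.

```bash
cat >> h.py <<'E'
slot=np.array([.5425,.1475]);ya=np.radians(-14.5)
X=np.array([np.cos(ya),np.sin(ya)]);Y=np.array([-X[1],X[0]])
def tos(p): d=np.array(p)[:2]-slot; return d@X,d@Y
def tow(x,y): return slot+x*X+y*Y
E
python3 - <<'E'
from h import *
c=shot("wrist");s=r.get_state();print(s["tcp_pos"],s["eef_rot"])
d=r.trace("lever_handle","wrist")
f=c["frame"].mean(2)
m=(f<75);m[:, :365]=0;m[:,405:]=0;m[:50]=0;m[145:]=0
n,l,st,ce=cv2.connectedComponentsWithStats(m.astype(np.uint8));k=1+st[1:,4].argmax();print(st[k],ce[k])
for z in(.125,.130,.135): print(z,np.round(tos(unproj(c,[ce[k]],z)[0]),4))
g=lambda *p:np.array(p)*.75+[169.9,29.9]
print("shaft",[np.round(tos(unproj(c,[g(*p)],.052)[0]),4) for p in((231,205),(231,265),(234,110))])
t=shot("top");f=t["frame"].mean(2)[262:285,280:308]
m=(f<60).astype(np.uint8);n,l,st,ce=cv2.connectedComponentsWithStats(m);k=1+st[1:,4].argmax();print(st[k],ce[k])
print("top",np.round(tos(unproj(t,[ce[k]+[280,262]],.13)[0]),4))
# theta candidates: handle projection
E
```

```text
[0.54216709 0.14757362 0.24158069] [ 1.79906990e+02 -7.95908255e-02 -1.04500905e+02]
[ 365   50   32   81 1304] [378.9148773   86.03680982]
0.125 [-0.0418 -0.1133]
0.13 [-0.041  -0.1124]
0.135 [-0.0403 -0.1116]
shaft [array([-0.0214, -0.0368]), array([-0.0221,  0.0086]), array([-0.0224, -0.103 ])]
[ 6  4 17 12 76] [16.52631579  9.61842105]
top [-0.0281 -0.1065]
```

Run:
```python
from h import *
c=shot("wrist");f=c["frame"].mean(2)
for row in (75,90,110,125): print(row,f[row,362:408].astype(int))
print(f[50:150,385].astype(int))
def both(q,z): return np.round(tos(unproj(c,[q],z)[0]),4)
t=shot("top");g=t["frame"].mean(2)
print(g[266:284,280:306].astype(int))
```

```text
75 [ 85  90  86  88  93  95  79  58  40  42  35  44  47  45  54  57  60  65
  64  68  72  69  64  61  58  55  54  53  48  47  55  85 101 103  99  91
  90  91  83  86  85  85  83  86  87  88]
90 [ 92  88  98 103 105  97  66  52  46  51  50  49  55  55  59  61  65  68
  80  78  73  75  66  64  60  57  54  50  51  54  62  63  67  70  74  82
  87  88  88  85  80  78  81  80  82  83]
110 [ 91  97  98 101 101  76  65  57  64  68  67  65  66  73  72  79  85  90
  94  91  84  79  74  66  64  62  67  62  57  76  86  92  89  92  94 100
  95 103 101 105 104 102  94  84  79  71]
125 [130 131 135 139 124  95  79  75  80  79  81  78  83  88  93  95 104 102
 105  96  86  85  81  72  73  73  66  74  83  96  95  95  91  89  83  89
  88  97 102 103 102 101 100  99  98 102]
[ 77  81  82  84  82  85  83  81  82  78  78  72  69  76  77  80  71  54
  58  56  58  67  62  56  63  61  62  61  61  60  60  65  62  57  65  66
  64  66  67  63  64  65  66  68  67  65  64  69  68  64  70  67  66  67
  71  69  67  72  67  68  66  71  73  66  74  71  73  71  74  75  73  76
  73  77  76  72  77  80  79  79  82  80  
[... 1335 characters left out ...]
72  70  68
   66  66  61  59  59  87 108 108]
 [ 85  90  93  93  91  85  77  71  63  50  52  54  55  58  60  64  63  65
   67  67  67  65  63  90 108 106]
 [ 85  92  97  94  96 100  98  93  85  78  75  68  62  50  48  52  55  58
   62  60  63  58  71 102 102 100]
 [ 87  88  90  93  98 102 103  96  95  96  95  92  90  83  75  62  50  54
   54  56  58  57  81 103 100  97]
 [ 88  84  84  83  92  99 104  95  97  99 101 100 101  99  88  80  79  81
   75  73  58  72  91 100 101 103]
 [ 89  89  87  78  82  92  95  93  93  94  97 100 100  97  88  88  93  96
   97  91  82  88  96  96  95 104]
 [ 90  92  90  78  76  87  91  91  87  85  94  99  97  96  93  90  95 100
  104  97  89  92  94  86  84  98]]
```

Handle: centre at slot-frame x≈-42 mm, y≈-103 mm, z≈0.135. The hinge is at x≈-22 mm. I'll close the fingers and come down on the handle's -x side.

Call:
drive_tool([
  {"hand": 1,"tx": -0.06,"ty": -0.04,"tz": 0,"turn": 0},
  {"hand": 1,"tx": -0.12,"ty": -0.085,"tz": 0,"turn": 0},
  {"hand": 1,"tx": -0.182,"ty": -0.128,"tz": 0,"turn": 0},
  {"hand": 1,"tx": -0.182,"ty": -0.128,"tz": 0,"turn": 0},
  {"hand": 1,"tx": -0.182,"ty": -0.128,"tz": -0.05,"turn": 0},
  {"hand": 1,"tx": -0.182,"ty": -0.128,"tz": -0.1,"turn": 0},
  {"hand": 1,"tx": -0.182,"ty": -0.128,"tz": -0.15,"turn": 0},
  {"hand": 1,"tx": -0.182,"ty": -0.128,"tz": -0.2,"turn": 0},
  {"hand": 1,"tx": -0.182,"ty": -0.128,"tz": -0.2,"turn": 0},
  {"hand": 1,"tx": -0.182,"ty": -0.128,"tz": -0.2,"turn": 0},
])

```text
time_s: 15.3
tcp_pos: [0.4338, 0.071, 0.1232]
eef_rot: [180.0, -0.1, -104.5]
contact_force: [-0.3, -0.1, 1.7]
gripper_width: 0.0006
gripper_force: 0.0
```

Run:
```python
from h import *
s=r.get_state();print(s["tcp_pos"],tos(s["tcp_pos"]),s["contact_force"],s["gripper_width"])
c=shot("wrist");f=c["frame"][:,:,::-1]
t=shot("side")
b=cv2.resize(t["frame"][230:310,285:385,::-1],(500,400),interpolation=cv2.INTER_CUBIC)
cv2.imwrite("pics/w7.png",np.hstack([cv2.resize(f[100:400,170:395],(300,400)),b]))
```

```text
[0.43382388 0.07099454 0.1231653 ] (np.float64(-0.08605909593071057), np.float64(-0.1012789072203837)) [-0.29127854 -0.05514555  1.68698888] 0.000552052459051697
```

View pics/w7.png

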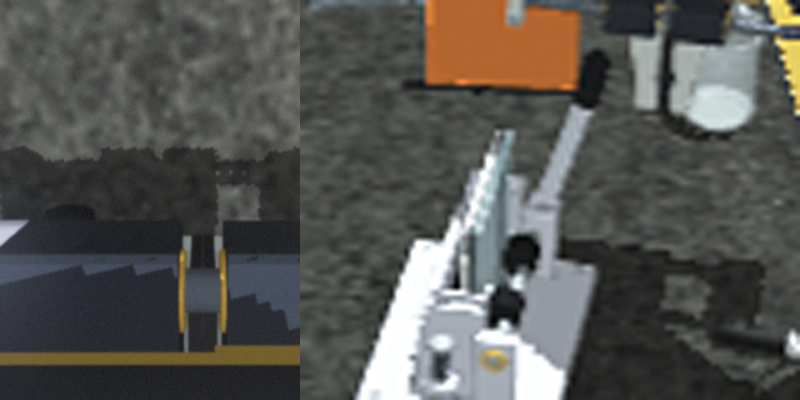

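Side panel: the fingertips are just on the -x side of the handle and slightly below it, with a clear gap. Now pushing towards +x to find contact.

Call:
drive_tool([
  {"hand": 1,"tx": 0.008,"ty": -0.002,"tz": 0,"turn": 0},
  {"hand": 1,"tx": 0.016,"ty": -0.004,"tz": 0,"turn": 0},
  {"hand": 1,"tx": 0.02,"ty": -0.005,"tz": 0,"turn": 0},
  {"hand": 1,"tx": 0.02,"ty": -0.005,"tz": 0,"turn": 0},
  {"hand": 1,"tx": 0.02,"ty": -0.005,"tz": 0,"turn": 0},
])

```text
time_s: 15.9
tcp_pos: [0.4456, 0.068, 0.1229]
eef_rot: [180.0, -0.0, -104.5]
contact_force: [-0.5, -0.2, -0.6]
gripper_width: 0.0006
gripper_force: 0.0
```

Call:
drive_tool([
  {"hand": 1,"tx": 0.006,"ty": -0.0015,"tz": 0,"turn": 0},
  {"hand": 1,"tx": 0.012,"ty": -0.003,"tz": 0,"turn": 0},
  {"hand": 1,"tx": 0.016,"ty": -0.004,"tz": 0,"turn": 0},
  {"hand": 1,"tx": 0.016,"ty": -0.004,"tz": 0,"turn": 0},
])

```text
time_s: 16.3
tcp_pos: [0.4555, 0.0656, 0.1228]
eef_rot: [180.0, -0.0, -104.5]
contact_force: [0.6, 1.1, -1.2]
gripper_width: -0.0001
gripper_force: 0.0
```

Call:
drive_tool([
  {"hand": 1,"tx": 0.004,"ty": -0.001,"tz": 0,"turn": 0},
  {"hand": 1,"tx": 0.008,"ty": -0.002,"tz": 0,"turn": 0},
  {"hand": 1,"tx": 0.008,"ty": -0.002,"tz": 0,"turn": 0},
])

```text
time_s: 16.6
tcp_pos: [0.4603, 0.0644, 0.1228]
eef_rot: [-180.0, -0.0, -104.5]
contact_force: [-1.0, -0.4, -0.4]
gripper_width: 0.0008
gripper_force: 0.0
```

Call:
drive_tool([
  {"hand": 1,"tx": 0.004,"ty": -0.001,"tz": 0,"turn": 0},
  {"hand": 1,"tx": 0.008,"ty": -0.002,"tz": 0,"turn": 0},
  {"hand": 1,"tx": 0.008,"ty": -0.002,"tz": 0,"turn": 0},
])

```text
time_s: 16.9
tcp_pos: [0.4652, 0.0633, 0.1229]
eef_rot: [-180.0, 0.0, -104.5]
contact_force: [0.1, 0.4, -0.0]
gripper_width: 0.0005
gripper_force: 0.0
```

Call:
drive_tool([
  {"hand": 1,"tx": 0.004,"ty": -0.001,"tz": 0,"turn": 0},
  {"hand": 1,"tx": 0.008,"ty": -0.002,"tz": 0,"turn": 0},
  {"hand": 1,"tx": 0.008,"ty": -0.002,"tz": 0,"turn": 0},
])

```text
time_s: 17.2
tcp_pos: [0.47, 0.0621, 0.1229]
eef_rot: [-180.0, 0.0, -104.5]
contact_force: [-0.3, 0.1, -0.1]
gripper_width: 0.0005
gripper_force: 0.0
```

Run:
```python
from h import *
s=r.get_state();print(s["tcp_pos"],tos(s["tcp_pos"]),s["contact_force"])
t=shot("side")
for d in r.trace("lever_handle","side"): print(d["score"],d["extent"])
P=[]
x,y=tos(s["tcp_pos"])
print(proj(t,[s["tcp_pos"]]), proj(t,[np.r_[tow(-.042,-.102),.1346],np.r_[tow(-.042,-.08),.1346],np.r_[tow(-.042,-.124),.1346]]))
g=t["frame"].mean(2)[236:262,325:365].astype(int);print(g)
```

```text
[0.46998006 0.06206808 0.12289034] (np.float64(-0.048819566109584614), np.float64(-0.10086825631198747)) [-0.26130668  0.08467323 -0.1121545 ]
0.6 [323.5, 239.9, 339.1, 297.4]
[[344.74817337 248.64778665]] [[342.68490028 244.85474054]
 [341.42403723 249.06017284]
 [343.91813281 240.73961857]]
[[109 110 109 ... 167 166 158]
 [109 111 109 ... 177 186 159]
 [108 109 109 ... 148 183 196]
 ...
 [143 111  77 ...  73  72  69]
 [159  90  87 ...  71  67  66]
 [142 109  97 ...  80  70  66]]
```

Run:
```python
from h import *
np.set_printoptions(linewidth=250,threshold=100000)
t=shot("side");g=t["frame"].mean(2).astype(int)
o=cv2.imread("pics/side0.png").mean(2).astype(int)
for v in range(232,274,2): print(v,g[v,318:362],"\n   ",o[v,318:362])
```

```text
232 [108 108 109 109 109 110 109 109 110 109 110 111 110 112  97  59  40  42  42  41  41  42  42  41  37  77  83  72  53  40  41  43  42  44  42  45  45  42  51 148 136 111 109  78] 
    [109 109 109 109 107 107 108 108 107 108 108 108 108 109 107 108 108 108 108 108 108 109 104  84  65  63  66  69  70  77  82  86  82  76  72  76  80  80  81  79  52  35  35  60]
234 [109 109 109 108 110 110 110 108 110 109 108 109 110 110  82  41  36  40  39  39  39  39  38  39  34 109 139  94  41  40  42  42  41  42  40  42  40  39  49 111  90  78  78  79] 
    [109 107 109 107 108 107 107 108 107 108 108 108 107 107 107 107 106 109 108 108 108 109  96  78  73  76  84  89  91  88  78  76  82  84  90  90  83  81  80  77  76  73  70 147]
236 [109 110 108 110 109 109 109 110 110 108 109 110 109 109 109 111 112 111 113 112 168 184 154 139 115 155 143  72  29  33  34  32  33  35  38  39  38  40  42  80  82  67  55 117] 
    [108 106 107 107 108 108 109 107 109 107 108 107 108 108 108 109 107 108 108 107 108 109  95  80  74  75  77  82  80  76  77  78  77  87  87  77  70  71  81  88  80  66  54 115]
238 [
[... 5864 characters left out ...]
112 117 154 169 166 117 140 173 163 158 170 178 158 103  67  63  67  80  87  84  80  78  71  60  62  65  69  73  75  70  72  79  83  91  93  90  86  82] 
    [154 178 158  91  17 143 176 172 170 168 165 120 116 152 151 147 160 176 155 100  68  61  68  79  85  84  78  77  69  61  59  64  67  71  74  70  72  77  81  91  92  89  86  82]
272 [246 214 231 200 129 135 110 115 154 172 164 157 175 175 166 160 155 168 129  73  69  80  84  74  77  82  75  68  64  66  60  54  64  70  71  75  82  85  78  68  62  61  65  69] 
    [203 147  92  29  18 146 176 172 172 170 160 234 255 255 255 255 255 255 235  69  67  80  83  74  76  80  73  67  64  65  58  52  64  70  70  75  81  83  77  67  60  60  64  70]
```

The lever arm already shifted in the side image (row 244: handle 340–345 → 334–338), so the fingertips are in contact and the lever is now near upright. Following its arc over.

Call:
drive_tool([
  {"hand": 1,"tx": 0.013,"ty": -0.0034,"tz": 0,"turn": 0},
  {"hand": 1,"tx": 0.026,"ty": -0.0067,"tz": -0.002,"turn": 0},
  {"hand": 1,"tx": 0.039,"ty": -0.0101,"tz": -0.005,"turn": 0},
  {"hand": 1,"tx": 0.05,"ty": -0.013,"tz": -0.009,"turn": 0},
  {"hand": 1,"tx": 0.061,"ty": -0.0158,"tz": -0.014,"turn": 0},
  {"hand": 1,"tx": 0.0723,"ty": -0.0187,"tz": -0.019,"turn": 0},
  {"hand": 1,"tx": 0.082,"ty": -0.0212,"tz": -0.026,"turn": 0},
  {"hand": 1,"tx": 0.092,"ty": -0.0238,"tz": -0.034,"turn": 0},
  {"hand": 1,"tx": 0.1,"ty": -0.026,"tz": -0.0415,"turn": 0},
  {"hand": 1,"tx": 0.1,"ty": -0.026,"tz": -0.0415,"turn": 0},
])

```text
time_s: 18.35
tcp_pos: [0.5302, 0.0463, 0.0971]
eef_rot: [180.0, -0.0, -104.5]
contact_force: [-0.9, -0.1, -1.4]
gripper_width: 0.0006
gripper_force: 0.2
```

Call:
drive_tool([
  {"hand": 1,"tx": 0.004,"ty": -0.001,"tz": -0.005,"turn": 0},
  {"hand": 1,"tx": 0.008,"ty": -0.002,"tz": -0.009,"turn": 0},
  {"hand": 1,"tx": 0.012,"ty": -0.003,"tz": -0.014,"turn": 0},
  {"hand": 1,"tx": 0.016,"ty": -0.004,"tz": -0.019,"turn": 0},
  {"hand": 1,"tx": 0.016,"ty": -0.004,"tz": -0.019,"turn": 0},
])

```text
time_s: 18.85
tcp_pos: [0.5395, 0.0441, 0.0861]
eef_rot: [180.0, -0.0, -104.5]
contact_force: [-2.2, 0.1, 1.2]
gripper_width: 0.0004
gripper_force: 1.1
```

Run:
```python
from h import *
s=r.get_state();print(s["tcp_pos"],tos(s["tcp_pos"]),s["contact_force"])
```

```text
[0.53945661 0.0440992  0.08612814] (np.float64(0.02294303880757568), np.float64(-0.10086924755116745)) [-2.17329394  0.09812502  1.19799901]
```

Call:
drive_tool([
  {"hand": 1,"tx": 0.0035,"ty": -0.0009,"tz": -0.006,"turn": 0},
  {"hand": 1,"tx": 0.007,"ty": -0.0018,"tz": -0.012,"turn": 0},
  {"hand": 1,"tx": 0.01,"ty": -0.0026,"tz": -0.017,"turn": 0},
  {"hand": 1,"tx": 0.01,"ty": -0.0026,"tz": -0.017,"turn": 0},
])

```text
time_s: 19.25
tcp_pos: [0.5454, 0.0425, 0.0758]
eef_rot: [180.0, -0.0, -104.5]
contact_force: [-1.4, 1.1, 0.2]
gripper_width: 0.0008
gripper_force: 0.9
```

Call:
drive_tool([
  {"hand": 1,"tx": 0.004,"ty": -0.001,"tz": -0.003,"turn": 0},
  {"hand": 1,"tx": 0.004,"ty": -0.001,"tz": -0.003,"turn": 0},
  {"hand": 1,"tx": 0.004,"ty": -0.001,"tz": -0.003,"turn": 0},
])

```text
time_s: 19.55
tcp_pos: [0.5468, 0.042, 0.0738]
eef_rot: [179.9, -0.0, -104.5]
contact_force: [-3.7, 3.1, -1.6]
gripper_width: 0.0005
gripper_force: 2.1
```

Now confirm the end stop by pressing down on the handle from above.

Call:
drive_tool([
  {"hand": 1,"tx": -0.01,"ty": 0.0025,"tz": 0,"turn": 0},
  {"hand": 1,"tx": -0.01,"ty": 0.0025,"tz": 0.05,"turn": 0},
  {"hand": 1,"tx": -0.01,"ty": 0.0025,"tz": 0.1,"turn": 0},
  {"hand": 1,"tx": 0.02,"ty": -0.005,"tz": 0.1,"turn": 0},
  {"hand": 1,"tx": 0.042,"ty": -0.011,"tz": 0.1,"turn": 0},
  {"hand": 1,"tx": 0.042,"ty": -0.011,"tz": 0.1,"turn": 0},
  {"hand": 1,"tx": 0.042,"ty": -0.011,"tz": 0.08,"turn": 0},
  {"hand": 1,"tx": 0.042,"ty": -0.011,"tz": 0.06,"turn": 0},
  {"hand": 1,"tx": 0.042,"ty": -0.011,"tz": 0.05,"turn": 0},
  {"hand": 1,"tx": 0.042,"ty": -0.011,"tz": 0.05,"turn": 0},
])

```text
time_s: 20.55
tcp_pos: [0.5719, 0.035, 0.103]
eef_rot: [179.9, -0.1, -104.5]
contact_force: [-1.0, 0.6, -0.4]
gripper_width: 0.0003
gripper_force: 0.0
```

Call:
drive_tool([
  {"hand": 1,"tx": 0,"ty": 0,"tz": -0.004,"turn": 0},
  {"hand": 1,"tx": 0,"ty": 0,"tz": -0.006,"turn": 0},
  {"hand": 1,"tx": 0,"ty": 0,"tz": -0.006,"turn": 0},
])

```text
time_s: 20.85
tcp_pos: [0.5731, 0.0354, 0.1014]
eef_rot: [-180.0, 0.0, -104.5]
contact_force: [0.2, -0.6, 0.9]
gripper_width: 0.0004
gripper_force: 0.7
```

Call:
drive_tool([
  {"hand": 1,"tx": 0,"ty": 0,"tz": -0.002,"turn": 0},
  {"hand": 1,"tx": 0,"ty": 0,"tz": -0.004,"turn": 0},
  {"hand": 1,"tx": 0,"ty": 0,"tz": -0.004,"turn": 0},
])

```text
time_s: 21.15
tcp_pos: [0.574, 0.0351, 0.0995]
eef_rot: [-179.9, 0.0, -104.5]
contact_force: [3.1, -3.1, 4.7]
gripper_width: 0.0006
gripper_force: 2.2
```

Call:
drive_tool([
  {"hand": 1,"tx": 0,"ty": 0,"tz": -0.002,"turn": 0},
  {"hand": 1,"tx": 0,"ty": 0,"tz": -0.003,"turn": 0},
  {"hand": 1,"tx": 0,"ty": 0,"tz": -0.003,"turn": 0},
])

```text
time_s: 21.45
tcp_pos: [0.5743, 0.0351, 0.0988]
eef_rot: [-179.8, 0.0, -104.4]
contact_force: [-0.1, -5.0, 12.7]
gripper_width: 0.0005
gripper_force: 6.8
```

At the stop (12.7 N with no further travel, handle top at z≈0.099 as expected). Moving to regrasp the cassette.

Call:
drive_tool([
  {"hand": 1,"tx": 0,"ty": 0,"tz": 0.05,"turn": 0},
  {"hand": 1,"tx": 0,"ty": 0,"tz": 0.11,"turn": 0},
  {"hand": 0.5,"tx": 0,"ty": 0,"tz": 0.13,"turn": 0},
  {"hand": 0.5,"tx": -0.01,"ty": 0.06,"tz": 0.13,"turn": 0},
  {"hand": 0.5,"tx": -0.03,"ty": 0.12,"tz": 0.13,"turn": 0},
  {"hand": 0.5,"tx": -0.047,"ty": 0.187,"tz": 0.13,"turn": 0},
  {"hand": 0.5,"tx": -0.047,"ty": 0.187,"tz": 0.13,"turn": 0},
  {"hand": 0.5,"tx": -0.047,"ty": 0.187,"tz": 0.13,"turn": 0},
  {"hand": 0.5,"tx": -0.047,"ty": 0.187,"tz": 0.13,"turn": 0},
  {"hand": 0.5,"tx": -0.047,"ty": 0.187,"tz": 0.13,"turn": 0},
])

```text
time_s: 22.45
tcp_pos: [0.5446, 0.1467, 0.1745]
eef_rot: [180.0, -0.0, -104.6]
contact_force: [0.5, -1.3, -0.2]
gripper_width: 0.044
gripper_force: 0.0
```

Run:
```python
from h import *
np.set_printoptions(linewidth=250)
s=r.get_state();print(s["tcp_pos"],tos(s["tcp_pos"]),s["contact_force"],s["gripper_width"])
c=shot("wrist","w8");f=c["frame"].mean(2)
print(np.arange(300,345))
for a in(150,165,180,190,200,210,220,230,240,250): print(a,f[a:a+4,300:345].mean(0).astype(int))
print(proj(c,[np.r_[tow(0.003,y),.127] for y in (-.05,0)]))
t=shot("side")
for d in r.trace("lever_handle","side"): print(d["score"],d["extent"])
print(proj(t,[np.r_[tow(.0537,y),.0906] for y in (-.08,-.124)]))
g=t["frame"].mean(2).astype(int)
for v in range(246,268,2): print(v,g[v,295:340])
```

```text
[0.54459439 0.14670754 0.17447763] (np.float64(0.002226090725833084), np.float64(-0.00024282826956069066)) [ 0.51927131 -1.27195072 -0.21529528] 0.043978764927529695
[300 301 302 303 304 305 306 307 308 309 310 311 312 313 314 315 316 317 318 319 320 321 322 323 324 325 326 327 328 329 330 331 332 333 334 335 336 337 338 339 340 341 342 343 344]
150 [244 227 241 253 254 254 254 254 254 254 254 254 254 254 254 254 254 254 253 254 254 253 253 255 255 255 255 255 255 255 255 255 255 255 255 254 246 236 229 227 228 228 223 205 207]
165 [255 254 254 254 255 255 255 255 255 255 255 255 254 254 254 254 255 255 254 254 254 255 255 254 254 254 254 255 255 255 255 255 255 255 254 254 252 246 235 236 251 254 255 254 254]
180 [253 248 243 242 238 233 223 180 134 120 121 120 142 200 228 236 237 235 201 138 128 129 128 151 188 200 199 193 159 133 130 155 217 242 245 247 235 219 213 233 254 255 255 237 226]
190 [206 217 226 215 211 198 197 155 121 117 116 115 170 254 255 255 255 255 246 151 130 134 143 185 238 246 247 243 187 136 134 167 235 255 255 255 255 254 245 219 221 223 214 209 229]
200 [209
[... 2605 characters left out ...]
9  70  80  90  91  83  70 126 167 175 172 172 218 255 255 250 113 116 246 204 150 144  98  83  82  80  78  77  79  87  94  94  80  67  59  60]
262 [ 67  73  71  61  58  65  73  77  76  70  71  72  68  75  81  79  73  66  69  91 166 184 173 171 175 224 211 162 225 172  98  97  77  72  75  78  78  76  76  78  84  81  78  76  79]
264 [ 77  77  72  82  83  75  70  76  80  73  69  72  72  78  84  80  85  88  73  59  59  76  71 105 205 221 163 201 181 107 192 193 108  62  65  64  70  76  79  78  78  82  82  75  67]
266 [ 80  78  64  60  70  80  79  71  64  63  62  62  74  80  82  78  81  84  74  74  80  73  68 102 156 154 149 211 169  92 150 212 224 208 255 239  88  63  69  68  63  61  66  74  77]
```

The side image puts the handle at the fully clamped position (px ~309,254, as predicted). In the wrist picture the cassette top is centred at col 320.0 against a held reference of 321.9, so it sits 1.1 mm to stand +x. Correcting and descending.

Call:
drive_tool([
  {"hand": 0.5,"tx": 0.0018,"ty": -0.0005,"tz": 0,"turn": 0},
  {"hand": 0.5,"tx": 0.0018,"ty": -0.0005,"tz": -0.03,"turn": 0},
  {"hand": 0.5,"tx": 0.0018,"ty": -0.0005,"tz": -0.06,"turn": 0},
  {"hand": 0.5,"tx": 0.0018,"ty": -0.0005,"tz": -0.09,"turn": 0},
  {"hand": 0.5,"tx": 0.0018,"ty": -0.0005,"tz": -0.122,"turn": 0},
  {"hand": 0.5,"tx": 0.0018,"ty": -0.0005,"tz": -0.122,"turn": 0},
  {"hand": 0.5,"tx": 0.0018,"ty": -0.0005,"tz": -0.122,"turn": 0},
])

```text
time_s: 23.3
tcp_pos: [0.5459, 0.147, 0.1018]
eef_rot: [180.0, -0.0, -104.5]
contact_force: [0.6, 1.1, 0.8]
gripper_width: 0.0437
gripper_force: 0.0
```

Call:
drive_tool([
  {"hand": 1,"tx": 0,"ty": 0,"tz": 0,"turn": 0},
  {"hand": 1,"tx": 0,"ty": 0,"tz": 0,"turn": 0},
  {"hand": 1,"tx": 0,"ty": 0,"tz": 0,"turn": 0},
  {"hand": 1,"tx": 0,"ty": 0,"tz": 0,"turn": 0},
  {"hand": 1,"tx": 0,"ty": 0,"tz": 0,"turn": 0},
  {"hand": 1,"tx": 0,"ty": 0,"tz": 0,"turn": 0},
  {"hand": 1,"tx": 0,"ty": 0,"tz": 0,"turn": 0},
  {"hand": 1,"tx": 0,"ty": 0,"tz": 0,"turn": 0},
], grip_force=45)

```text
time_s: 24.1
tcp_pos: [0.5458, 0.1473, 0.1019]
eef_rot: [-180.0, 0.0, -104.5]
contact_force: [-0.2, 0.8, 4.0]
gripper_width: 0.0087
gripper_force: 45.0
```

Call:
drive_tool([
  {"hand": 1,"tx": 0,"ty": 0,"tz": 0.0015,"turn": 0},
  {"hand": 1,"tx": 0,"ty": 0,"tz": 0.003,"turn": 0},
  {"hand": 1,"tx": 0,"ty": 0,"tz": 0.003,"turn": 0},
])

```text
time_s: 24.4
tcp_pos: [0.5457, 0.1473, 0.1026]
eef_rot: [180.0, -0.0, -104.5]
contact_force: [4.0, 0.3, -9.6]
gripper_width: 0.0087
gripper_force: 45.0
```

Call:
drive_tool([
  {"hand": 1,"tx": 0,"ty": 0,"tz": 0.0015,"turn": 0},
  {"hand": 1,"tx": 0,"ty": 0,"tz": 0.003,"turn": 0},
  {"hand": 1,"tx": 0,"ty": 0,"tz": 0.003,"turn": 0},
])

```text
time_s: 24.7
tcp_pos: [0.5457, 0.1473, 0.105]
eef_rot: [180.0, 0.0, -104.5]
contact_force: [4.8, 0.6, -12.0]
gripper_width: 0.0088
gripper_force: 45.0
```

TCP is up 3.1 mm with 12 N pull, as expected for the carriage lifted ~3 mm. Holding.

Call:
drive_tool([
  {"hand": 1,"tx": 0,"ty": 0,"tz": 0.0008,"turn": 0},
  {"hand": 1,"tx": 0,"ty": 0,"tz": 0.0008,"turn": 0},
  {"hand": 1,"tx": 0,"ty": 0,"tz": 0.0008,"turn": 0},
  {"hand": 1,"tx": 0,"ty": 0,"tz": 0.0008,"turn": 0},
  {"hand": 1,"tx": 0,"ty": 0,"tz": 0.0008,"turn": 0},
  {"hand": 1,"tx": 0,"ty": 0,"tz": 0.0008,"turn": 0},
  {"hand": 1,"tx": 0,"ty": 0,"tz": 0.0008,"turn": 0},
  {"hand": 1,"tx": 0,"ty": 0,"tz": 0.0008,"turn": 0},
])

```text
time_s: 25.5
tcp_pos: [0.5457, 0.1472, 0.1056]
eef_rot: [180.0, 0.0, -104.5]
contact_force: [4.2, 2.8, -11.1]
gripper_width: 0.0087
gripper_force: 45.0
```

Run:
```python
from h import *
t=shot("side","s9");g=t["frame"].mean(2)
s=r.get_state();print(s["tcp_pos"],s["contact_force"])
# carriage rise: compare the lever region with the picture taken before the pull is not saved; keep for later
c=shot("wrist","w9")
```

```text
[0.54568048 0.14724929 0.10564354] [  3.84235276   1.80572041 -11.8248542 ]
```

Call:
drive_tool([
  {"hand": 1,"tx": 0,"ty": 0,"tz": -0.0015,"turn": 0},
  {"hand": 1,"tx": 0,"ty": 0,"tz": -0.003,"turn": 0},
  {"hand": 1,"tx": 0,"ty": 0,"tz": -0.0045,"turn": 0},
  {"hand": 1,"tx": 0,"ty": 0,"tz": -0.006,"turn": 0},
  {"hand": 1,"tx": 0,"ty": 0,"tz": -0.0068,"turn": 0},
  {"hand": 1,"tx": 0,"ty": 0,"tz": -0.0068,"turn": 0},
  {"hand": 1,"tx": 0,"ty": 0,"tz": -0.0068,"turn": 0},
])

```text
time_s: 26.3
tcp_pos: [0.5457, 0.1472, 0.1019]
eef_rot: [-180.0, 0.0, -104.5]
contact_force: [3.1, 2.3, -5.0]
gripper_width: 0.0086
gripper_force: 45.0
```

Run:
```python
from h import *
c=shot("wrist","w10");t=shot("side","s10")
a=cv2.imread("pics/s9.png",0).astype(np.float32);b=t["frame"][:,:,::-1].astype(np.uint8);b=cv2.cvtColor(b,cv2.COLOR_BGR2GRAY).astype(np.float32)
def sh(n,r0,r1,c0,c1):
    w=cv2.createHanningWindow((c1-c0,r1-r0),cv2.CV_32F);print(n,cv2.phaseCorrelate(a[r0:r1,c0:c1],b[r0:r1,c0:c1],w))
sh("lever",246,268,302,330);sh("cams",262,300,318,345);sh("base(ref)",300,330,290,340)
s=r.get_state();print(s["tcp_pos"],s["contact_force"])
```

```text
lever ((-0.19094072526785055, 0.966322023572884), 0.9742442318134837)
cams ((0.48925640191855635, 0.5856600294816303), 0.9619583562568382)
base(ref) ((0.0706422472450896, 0.18767824374280728), 0.9416744235356649)
[0.54575334 0.14722415 0.10187139] [ 1.06494429  2.21903552 -3.83578049]
```

The lever and carriage moved ~1 px (≈3 mm) with the lift and came back down, and the TCP height returned to 0.1019, so no slip. Releasing and retreating.

Call:
drive_tool([
  {"hand": 1,"tx": 0,"ty": 0,"tz": -0.0005,"turn": 0},
  {"hand": 0.9,"tx": 0,"ty": 0,"tz": -0.0005,"turn": 0},
  {"hand": 0.7,"tx": 0,"ty": 0,"tz": -0.0005,"turn": 0},
  {"hand": 0.5,"tx": 0,"ty": 0,"tz": -0.0005,"turn": 0},
  {"hand": 0.5,"tx": 0,"ty": 0,"tz": -0.0005,"turn": 0},
  {"hand": 0.5,"tx": 0,"ty": 0,"tz": 0.04,"turn": 0},
  {"hand": 0.5,"tx": 0,"ty": 0,"tz": 0.1,"turn": 0},
  {"hand": 0.5,"tx": 0,"ty": 0,"tz": 0.17,"turn": 0},
  {"hand": 0.5,"tx": 0,"ty": 0,"tz": 0.22,"turn": 0},
  {"hand": 0.5,"tx": 0,"ty": 0,"tz": 0.22,"turn": 0},
])

```text
time_s: 27.4
tcp_pos: [0.548, 0.148, 0.2387]
eef_rot: [-179.6, 0.3, -104.5]
contact_force: [-0.0, 0.5, -0.0]
gripper_width: 0.0441
gripper_force: 0.0
```

Call:
drive_tool([
  {"hand": 0.5,"tx": 0,"ty": 0,"tz": 0,"turn": 0},
  {"hand": 0.5,"tx": 0,"ty": 0,"tz": 0,"turn": 0},
  {"hand": 0.5,"tx": 0,"ty": 0,"tz": 0,"turn": 0},
])

```text
time_s: 27.7
tcp_pos: [0.5451, 0.1469, 0.2323]
eef_rot: [179.9, -0.1, -104.5]
contact_force: [-0.5, -0.3, 0.1]
gripper_width: 0.0437
gripper_force: 0.0
```

Run:
```python
from h import *
np.set_printoptions(linewidth=250)
s=r.get_state();print(s["tcp_pos"],s["contact_force"],s["gripper_width"])
c=shot("wrist","w11");f=c["frame"].mean(2)
for a in(190,210,230): print(a,f[a:a+4,305:335].mean(0).astype(int))
t=shot("side");a=cv2.imread("pics/s10.png",0).astype(np.float32);b=cv2.cvtColor(t["frame"],cv2.COLOR_RGB2GRAY).astype(np.float32)
w=cv2.createHanningWindow((28,22),cv2.CV_32F);print(cv2.phaseCorrelate(a[246:268,302:330],b[246:268,302:330],w))
for n,z in(("flask",.0),("beaker",.0),("dropper",.0)):
    print(n,[ [int(v) for v in d["extent"]] for d in r.trace(n,"side")[:1]])
```

```text
[0.54512611 0.14685909 0.23226796] [-0.48430063 -0.3348464   0.10462705] 0.043714514899234405
190 [232 222 200 186 179 144 119 114 114 125 237 255 255 255 255 173 119 125 180 235 245 241 185 126 117 118 119 118 120 121]
210 [221 222 222 223 216 158 111 101  97 115 237 255 255 255 251 142 102 124 192 235 243 236 166 108 114 165 206 218 221 219]
230 [217 216 217 217 209 147  92  83  82  98 162 217 228 218 165 104  83 125 205 235 240 226 152  94 115 167 206 217 216 213]
((-0.7879767365868346, -3.8129973477940844), 0.1748428228828642)
flask [[244, 262, 267, 297]]
beaker [[362, 231, 377, 255]]
dropper [[347, 325, 357, 355]]
```

Run:
```python
from h import *
t=shot("side");g=t["frame"].mean(2).astype(int)
for v in (250,254,256,258,260): print(v,g[v,303:325])
ok=g[256,307:311].mean()<45
print(ok)
if ok: print(r.close_job())
```

```text
250 [64 74 80 84 80 56 39 44 45 43 35 42 63 73 71 68 71 74 71 79 75 70]
254 [80 78 76 68 49 41 44 42 37 34 63 72 73 77 77 71 73 83 86 77 68 65]
256 [ 76  79  81  54  27  28  26  23 147 148  85  59  71  75  72  84  87  75
  72  68 255 252]
258 [ 65  75  80  64  32  22  18  40 144 181 251 255 255 168  61  78  85  84
  75 234 202 127]
260 [ 70  67  70  79  89  90  82  70 126 167 173 170 171 217 255 255 249 112
 113 245 202 149]
True
the job is handed in; nothing more can be done
None
```

The job is handed in at about 28 s of the 72 s allowed: the cassette was seated gently on the gasket, clamped with the lever at its stop, pulled up about 3 mm at about 12 N with no slip seen, then lowered and released; the judge's verdict was not reported.

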